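# Set a model eye on its working line and hang the light shield

### The arm

A 7-joint arm with a two-finger parallel gripper is mounted at the origin on the work surface. World frame = base frame: x ahead of the robot, y to its left, z up, the work surface at z = 0. Lengths are in m, angles in rad, forces in N, time in s.
With the tool pointing down it reaches from about 0.425 to 0.925 m from the base axis. Payload 6.8 kg.
Tool frame: the origin (TCP) lies at the very end of the fingers, on their centre line; the grasp point (between the pads) lies 19 mm behind it (bot.grasp_offset is the distance from the TCP to the grasp point, in m); z points along the fingers, y is the direction in which the jaws open and shut (so a half turn about z gives the same grasp; the last joint's range is limited). The gripper opens to 85 mm and grips with 20 to 120 N. Pads are 22 mm wide; open, the fingers measure 114 mm over their backs; the gripper's body (76 mm by 85 mm) begins 54 mm behind the grasp point. The pads swing forward as they close: fully open they stand 13 mm farther back than shut.
Start: joints at [1.199, 0.477, 0.022, 1.555, -0.011, 1.109, -0.083], TCP at [0.176, -0.652, 0.231] pointing down, gripper open.
Joint ranges: [-2.96, 2.96], [-0.34, 2.1], [-1.41, 1.46], [0.24, 2.44], [-1.37, 4.51], [0.17, 1.92], [-2.96, 2.96]. Speed limits (rad/s): [2.39, 2.39, 3.14, 3.14, 3.14, 3.14, 3.14].

### API

Orientations are given as a unit quaternion [w, x, y, z].
In Python, from station import monitor, cams, bot, finder gives the robot as it stands.
- The arm moves only by the tool jog_arm, never from a script. Its argument "plan" is a list of rows, each an object of numbers: "x", "y", "z": the shift along the tool's x, y, z as a fraction of full scale; "wx", "wy", "wz": the turn, a rotation vector about the tool's x, y, z as a fraction of full scale. A call has 1 to 12 rows; each row is the pose to reach, as a shift and turn from the pose measured when the call began, along the tool's axes at that moment, turning the shorter way round; what a row does not reach only later rows make up. Full scale, the value 1, is 20 cm for a shift and 180 degrees for a turn. A row lasts 1/12 s, in which the tool goes at most 41.7 mm and 7.16 degrees, less where a joint would pass 70% of its speed; a pose out of reach is approached as far as the arm can. A call with a number of a shift or a turn outside -1 to 1 is refused whole. A call with a gripper value outside its range is refused whole. "hand" is the opening, from -1 (shut) to 1 (fully open), set as the call begins (left out, the last holds). The fingers move at their own pace and stop on an object; "grip_force" is the grip in N (left out, the last holds). Time passes only in rows, so rows that repeat a pose let the fingers close. It gives the time, the measured TCP pose, the force and the opening at its end, in the units of the state.
- monitor.get_obs(): the state, without advancing time (a new reading comes with each control period).
- cams.read_camera(name): name is "scene" or "top"; returns the picture (420x560x3 uint8, red, green, blue); there is no depth.
- cams.get_calibration(name): a dict with "fx", "fy", "cx", "cy" (pixels), "distortion" ([k1, k2, p1, p2, k3] as OpenCV has them; the pictures are not rectified), "extrinsics" (4x4, takes a point from world to camera coordinates). Camera axes: x right, y down, z forward; pixel columns grow to the right and rows downward; lengths in m; the calibration is good to about 2 mm. A picture is of the moment at which its call begins. get_calibration takes no time and is no camera call.
- bot.hand_in(): hands the job in, once; it reports no verdict.
Trained networks look in the newest picture that a camera, given by its name, has taken for a name from the list of things; names that differ only in an ending like _2 or _b are one class to them, and where a whole thing is asked for, a point or a joint stands for the part that bears it (a point fixed in the world has none). Each returns a list of dicts, best first, with "confidence" (0 to 1); they miss things now and then, are a little off and sometimes report something else, mostly with a low value. They report only what shows in the picture. A call takes as long as a camera call.
- finder.find_in(camera, target): "bbox" ([left, top, width, height] in pixels, round what is visible of it).
- finder.place_of(camera, target): "location" ([column, row] in pixels: a listed point, or the origin of a listed thing).
The state is a dict: "t": time; "q": joint angles; "joint_vel": joint speeds; "joint_torque": joint torques, N m; "eef_pos": TCP position; "tool_rot": TCP orientation; "contact_force": force on the tool from outside, world axes, zero at the start; "torque": the same for the moment, N m; "gripper_width": opening from 0.0 (shut) to 1.0 (fully open).
Only numpy, scipy, OpenCV 4.12 (cv2) and the standard library are available. Lean on these libraries where they do the work, as an engineer would, in place of code of your own. Each camera call takes 0.05 s, during which the arm holds its last target. There are 200 camera calls.

### The job

Get the eye-test bench ready for its daily check: without lifting it, slide the blue model-eye carriage along its track, eye first, until its front edge lies right on the black scribed line (nothing stops it there), and leave it there. Then take the black light shield by its orange tab out of the wooden rack and hang it by its two brass knuckles on the bracket's two pins, fully down and swung alongside the track so that it screens the model eye. Do not knock over or shove the sanitiser bottle, the handset or the glasses case.

Things in the scene. Friction and masses are not known exactly. Their poses are not given: they have to be found in the camera images.
- track: Fixed white plate 180 (x) x 400 (y) x 8 mm, flat on the table. Origin: centre of its underside. Two aluminium rails along y, 6 mm wide, 10 mm high above the plate, at x = +-65 mm, guide the carriage in a channel 124 mm wide, open at both ends. The carriage travels towards +y. Grey ticks lie outside the rails.
- line (a point): Middle of the black scribed line, 2 mm wide, painted straight across the plate along the track's x at track y = +110 mm, on the plate's upper face (8 mm above the table). Axes as the track's.
- carriage: Loose blue block 120 (x) x 140 (y) x 30 mm high, 0.5 to 0.9 kg, slides with friction (2 to 8 N) between the rails, stays where the push ends. Origin: centre of its underside; +y (front) along the track's +y. A dark column 26 mm thick, 25 mm ahead of its centre, carries a white ball (48 mm, centre 98 mm up) with a blue iris facing front. The rear 80 mm of its top is bare.
- front_edge (a point): Middle of the carriage's lower front edge, 70 mm ahead of its origin, to be brought over the line.
- rear_face (a point): Middle of the carriage's flat upright rear face, 70 mm behind its origin and 15 mm above its underside: a good place to push.
- bracket: Fixed grey bracket beside the track's +x side, axes parallel to the track's. Origin: on the table, on the hinge axis. A post 14 x 12 mm, 130 mm high, stands 36 mm to +y; from it two arms, 18 mm wide, 6 mm thick, reach 10 mm past the axis. On each a brass pin stands on the axis: 9 mm thick, 20 mm high, upper 9 mm tapered. 44 mm are free between the lower pin's tip and the upper arm.
- pin_low (a point): Foot of the lower pin, on top of the lower arm (36 mm above the table).
- pin_high (a point): Foot of the upper pin, on top of the upper arm (106 mm above the table).
- screen_place (a point): Point where the middle of the shield's panel belongs: 70 mm to -y of the hinge axis, parallel to the track, 79 mm above the table.
- shield: Loose black upright panel, 0.12 to 0.18 kg, 7 (x) x 110 (y) x 110 mm high. Origin: centre of its lower edge. Two brass knuckles on its +y edge share a vertical axis 70 mm from its centre: blocks 24 x 24 x 14 mm high with a square 13 mm through hole, undersides 12 and 82 mm above the lower edge. Hung, it swings freely on the pins and stays where it is left.
- knuckle_low (a point): Centre of the lower knuckle's hole at its underside. To hang the shield, bring it in from the side with the knuckles 22 to 45 mm above their arms, so that the lower one passes between the lower pin's tip and the upper arm, then lower both onto the pins until they rest on the arms.
- knuckle_high (a point): Centre of the upper knuckle's hole at its underside.
- tab (a point): Middle of the orange grip tab on top of the shield, 12 mm thick (shield's x), 30 mm wide (y), reaching from 110 to 148 mm above the panel's lower edge; this point lies 10 mm to +y of the panel's centre, 130 mm above its lower edge, near the balance point.
- leaf_centre (a point): Middle of the shield's panel, 55 mm above its lower edge.
- rack: Fixed wooden rack, 60 (x) x 96 (y) x 42 mm high, with a slot 10 mm wide along y, 36 mm deep, in which the shield stands upright, its lower edge 6 mm above the table, the knuckles beyond the rack's end. Origin: centre of its underside. It stands at one side of the track, left or right.
- lens_tray: Fixed white lens tray, 120 x 160 x 30 mm, on the side where the rack is not. Origin: centre of its underside.
- sanitiser: Bystander: clear pump bottle, 64 mm thick, 165 mm high. Origin: centre of its underside.
- handset: Bystander: black handset 45 x 150 x 18 mm, lying. Origin: centre of its underside.
- glasses_case: Bystander: brown glasses case 65 x 160 x 40 mm. Origin: centre of its underside.

How it is judged:
By the outcome, as a careful person would: the job done as asked, in the order asked, and still so for the second after the job is handed in, with the robot touching nothing.
It also fails if it takes over 72 s, if anything falls off the work surface, if the arm or the gripper's body presses on something with over 40 N, if the wrist force passes 120 N, or if a joint passes its speed limit or range.

## Working session

There is one attempt and no reset: what is moved stays moved. The work goes in short steps, Python scripts to look and compute and a tool call to move; the robot and the scene stay as the last step left them, time stands still between calls to the robot, and variables do not carry over. Pictures are saved under pics/ and viewed, about 8 in all and at most 12, crops included, and the job is handed in when it is done.

Besides the shell and the picture viewer there is one more tool, called after "Call:" by a JSON object that holds its "name" and its "arguments", one argument or row to a line. jog_arm: Moves the arm, as the interface text tells. Shift numbers are shares of 20 cm and turn numbers shares of 180 degrees, none past 1 either way. Its arguments: {"type":"object","properties":{"plan":{"type":"array","items":{"type":"object","properties":{"x":{"type":"number","minimum":-1,"maximum":1},"y":{"type":"number","minimum":-1,"maximum":1},"z":{"type":"number","minimum":-1,"maximum":1},"wx":{"type":"number","minimum":-1,"maximum":1},"wy":{"type":"number","minimum":-1,"maximum":1},"wz":{"type":"number","minimum":-1,"maximum":1}}}},"hand":{"type":"number"},"grip_force":{"type":"number"}},"required":["plan"]}

```bash
ls; mkdir -p pics
python3 - <<'E'
from station import monitor,cams,bot,finder
import cv2,numpy as np
o=monitor.get_obs();print(o)
for n in("scene","top"):
    im=cams.read_camera(n);cv2.imwrite(f"pics/{n}0.png",cv2.cvtColor(im,cv2.COLOR_RGB2BGR))
    c=cams.get_calibration(n);print(n,c)
    for t in "track line carriage front_edge rear_face bracket pin_low pin_high screen_place shield knuckle_low knuckle_high tab leaf_centre rack lens_tray sanitiser handset glasses_case".split():
        r=finder.place_of(n,t);print(t,[(np.round(a["location"],1).tolist(),round(a["confidence"],2)) for a in r[:2]])
E
```

```text
pics
{'t': 0.0, 'q': array([ 1.19887495,  0.47780687,  0.0223051 ,  1.55645501, -0.01155862,
        1.10931969, -0.08308067]), 'joint_vel': array([ 0.00011904,  0.00099796, -0.00151733,  0.00032187, -0.00050332,
       -0.00056149,  0.00059243]), 'joint_torque': array([ 8.49820208e-04, -5.96447325e+01,  1.60890877e+00, -2.81196606e+01,
        1.25965310e-02,  9.35904711e-03,  2.51149100e-05]), 'eef_pos': array([ 0.17588537, -0.65105618,  0.230319  ]), 'tool_rot': array([-9.18059831e-04,  9.91308970e-01,  1.31550969e-01, -1.57527950e-04]), 'contact_force': array([ 0.61767711, -0.43149775,  0.00718176]), 'torque': array([-0.05126187, -0.02047508, -0.02559671]), 'gripper_width': 0.9999054702993883}
scene {'fx': 454.88945888002615, 'fy': 454.88945888002615, 'cx': 283.1760842734891, 'cy': 206.2889391616543, 'distortion': array([-0.03975374,  0.        ,  0.        ,  0.        ,  0.        ]), 'extrinsics': array([[ 2.84450677e-02,  9.99418018e-01,  1.88282680e-02,
         1.13479185e-03],
       [ 5.58624490e-01, -2.73716547e-04, -8.29420644e-01,
        -2.67894849e-01],
       [-8.2
[... 1524 characters left out ...]
 242.6], 0.16)]
carriage [([282.2, 244.2], 0.56)]
front_edge []
rear_face [([304.8, 238.7], 0.89)]
bracket [([211.2, 204.3], 0.69)]
pin_low [([210.8, 203.2], 0.63)]
pin_high [([205.1, 200.1], 0.81)]
screen_place [([413.4, 243.6], 0.64), ([411.4, 218.8], 0.25)]
shield [([412.2, 241.3], 0.82), ([190.9, 169.3], 0.28)]
knuckle_low [([407.8, 220.2], 0.82)]
knuckle_high [([420.1, 216.3], 0.62)]
tab [([424.3, 241.5], 0.87)]
leaf_centre [([416.7, 241.1], 0.89), ([255.8, 244.7], 0.52)]
rack [([411.1, 242.4], 0.96)]
lens_tray [([138.4, 246.0], 0.98), ([304.0, 237.6], 0.22)]
sanitiser [([190.5, 169.0], 0.87)]
handset [([313.5, 162.6], 0.59)]
glasses_case [([426.1, 240.9], 0.75), ([375.6, 172.6], 0.57)]
```

Run:
```python
import cv2
cv2.imwrite("pics/t0z.png",cv2.resize(cv2.imread("pics/top0.png")[100:340,100:460],None,fx=2.2,fy=2.2,interpolation=cv2.INTER_CUBIC))
```

```text
(no output)
```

View pics/t0z.png

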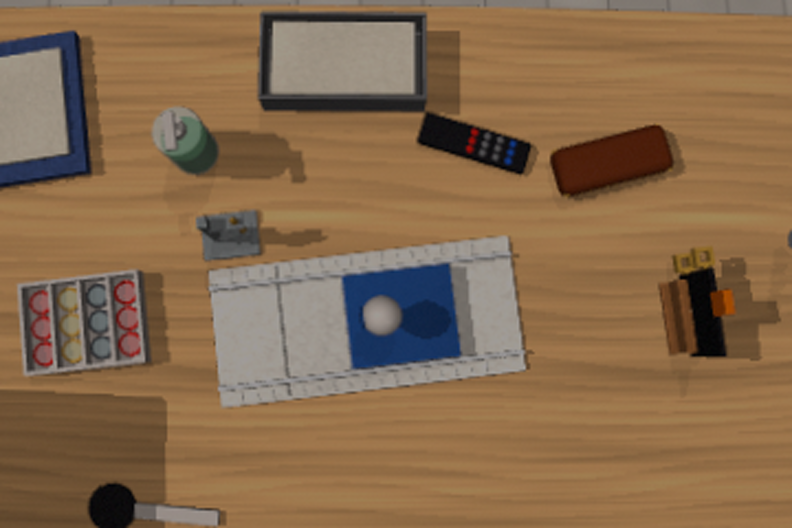

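View pics/scene0.png

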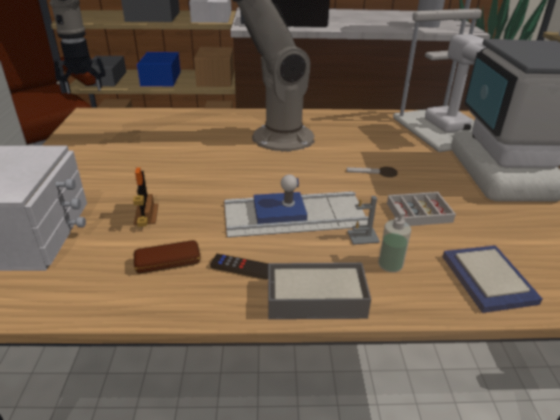

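The top view shows the track nearly along world y (image left is +y). The scribed line is at zoom column ~283 and the carriage at 345–460. The bracket is at (230,232), and the rack with the shield is at (690,310) with its knuckles toward +x. The sanitiser stands at (185,140). Next I rectify the image and fit the poses.

```bash
cat > h.py <<'E'
from station import monitor,cams,bot,finder
import cv2,numpy as np
from scipy.optimize import least_squares
C={n:cams.get_calibration(n) for n in("scene","top")}
K={n:np.array([[c["fx"],0,c["cx"]],[0,c["fy"],c["cy"]],[0,0,1]]) for n,c in C.items()}
def proj(n,P):
    E=C[n]["extrinsics"]
    return cv2.projectPoints(np.atleast_2d(P).astype(float),cv2.Rodrigues(E[:3,:3])[0],E[:3,3],K[n],C[n]["distortion"])[0][:,0]
def ray(n,uv,z):
    E=C[n]["extrinsics"];p=cv2.undistortPoints(np.array([[uv]],float),K[n],C[n]["distortion"])[0,0]
    o=-E[:3,:3].T@E[:3,3];d=E[:3,:3].T@np.array([*p,1]);return o+d*(z-o[2])/d[2]
def ortho(n,im,origin,yaw,z,xs,ys):
    "image on plane z: rows = local x decreasing, cols = local y increasing"
    X,Y=np.meshgrid(xs,ys,indexing="ij");c,s=np.cos(yaw),np.sin(yaw)
    P=np.stack([origin[0]+c*X-s*Y,origin[1]+s*X+c*Y,np.full(X.shape,z)],-1).reshape(-1,3)
    m=proj(n,P).reshape(*X.shape,2).astype(np.float32)
    return cv2.remap(im,m[...,0],m[...,1],cv2.INTER_CUBIC)
def tri(a,b):
    "a,b: pixel in scene, top"
    f=lambda p:np.r_[proj("scene",p)[0]-a,proj("top",p)[0]-b]
    r=least_squares(f,[.6,0,.1]);return r.x,abs(r.fun).max()
E
python3 - <<'E'
from h import *
z=2.2
crn=[(209,270),(508,237),(526,368),(222,406)]
for u in crn: print("crn",ray("top",(100+u[0]/z,100+u[1]/z),.008).round(4))
print("line",ray("top",(229.6,252.6),.008),ray("scene",(333,211.2),.008))
for t,a,b in [("pinlow",(354.9,236.3),(210.8,203.2)),("pinhigh",(358,206.2),(205.1,200.1)),("knl",(139.3,225.9),(407.8,220.2)),("knh",(138,201.1),(420.1,216.3)),("tab",(139.4,171.9),(424.3,241.5)),("leaf",(142.6,199.8),(416.7,241.1)),("shield",(144.6,214.9),(412.2,241.3)),("rack",(143.3,211.8),(411.1,242.4)),("tray",(421.7,213),(138.4,246)),("san",(393,263.2),(190.5,169)),("carr",(279.4,209),(282.2,244.2)),("rear",(253.7,208.1),(304.8,238.7)),("track",(295.5,211.3),(265.6,243.7))]:
    print(t,*[np.round(x,4) for x in tri(a,b)])
for n in("scene","top"): print(n,-C[n]["extrinsics"][:3,:3].T@C[n]["extrinsics"][:3,3])
E
```

```text
crn [0.5803 0.2221 0.008 ]
crn [ 0.6252 -0.1728  0.008 ]
crn [ 0.4524 -0.1938  0.008 ]
crn [0.4037 0.2012 0.008 ]
line [0.49471966 0.12055888 0.008     ] [0.51710933 0.12920177 0.008     ]
pinlow [0.6372 0.1757 0.0086] 0.5902
pinhigh [0.6316 0.1756 0.1029] 1.0212
knl [ 0.5894 -0.4089  0.0074] 2.0907
knh [ 0.5905 -0.4059  0.0921] 0.7988
tab [ 0.5197 -0.4043  0.138 ] 1.9575
leaf [ 0.5246 -0.4117  0.0521] 0.4162
shield [ 0.5264 -0.4148  0.002 ] 0.1831
rack [ 0.5233 -0.4137  0.0093] 1.458
tray [ 0.5129  0.3919 -0.0023] 1.008
san [0.742  0.2494 0.0026] 2.6485
carr [ 0.5187 -0.0285  0.017 ] 0.4843
rear [ 0.5335 -0.0971  0.0298] 1.2398
track [0.5204 0.0185 0.01  ] 0.3513
scene [ 1.60275415 -0.0610044   0.75650344]
top [0.47119607 0.00161184 1.14994093]
```

Run:
```python
from h import *
o=(.5154,.0142);yaw=np.radians(6.76)
xs=np.arange(.14,-.14,-.001);ys=np.arange(-.24,.24,.001)
ims=[]
for n in("top","scene"):
    im=cv2.imread(f"pics/{n}0.png");w=ortho(n,im,o,yaw,.008,xs,ys)
    hx=lambda X:int((.14-X)*1000); hy=lambda Y:int((Y+.24)*1000)
    ims.append(w.copy())
    g=w.astype(float)
    for x in(-.045,-.02,.02,.045):
        p=g[hx(x)-8:hx(x)+8,:,:].mean(0); gr=p.mean(1)
        seg=gr[hy(.07):hy(.15)];k=seg.argmin();d=(np.median(seg)-seg).clip(8)-8
        bl=p[:,0]-p[:,2]; idx=np.where(np.diff((bl>20).astype(int)))[0]
        ends=np.where(np.diff((gr>gr[hy(.09)]*.8).astype(int)))[0]
        print(n,x,"line",(d*np.arange(len(d))).sum()/d.sum()+70,"blue",idx-240,"white",ends-240)
    for y in(-.15,.09,.15):
        gr=g[:,hy(y)-5:hy(y)+5].mean((1,2));bl=g[:,hy(y)-5:hy(y)+5].mean(1);r=bl[:,2]-bl[:,0]
        print(n,"y",y,"wood->white x", 140-np.where(np.diff((r<35).astype(int)))[0])
for i,w in enumerate(ims):
    cv2.rectangle(w,(40,50),(440,230),(0,255,0),1);cv2.line(w,(350,30),(350,250),(0,0,255),1)
cv2.imwrite("pics/ortho.png",np.vstack(ims))
```

```text
top -0.045 line 111.58414792132848 blue [-116   27] white [-198 -136   28  109  113  201]
top -0.02 line 111.60240963855422 blue [-116   27] white [-197 -136   28  109  113  202]
top 0.02 line 111.34948186528497 blue [-116  -38    0   27] white [-197 -136  -23   -7   29  109  113  200]
top 0.045 line 111.54302590951806 blue [-116   27] white [-197 -136   29  109  113  202]
top y -0.15 wood->white x [ 91 -89]
top y 0.09 wood->white x [ 90 -89]
top y 0.15 wood->white x [104  90 -89]
scene -0.045 line 112.25972540045765 blue [-110  -31    8   35] white [-197 -135   37  204]
scene -0.02 line 111.90534398997022 blue [-110   35] white [-198 -135   36  197]
scene 0.02 line 112.36155979768314 blue [-109   33] white [-197 -134   36  202]
scene 0.045 line 111.89351713115573 blue [] white [-198 -134   31  204]
scene y -0.15 wood->white x [100 -86]
scene y 0.09 wood->white x [100 -85]
scene y 0.15 wood->white x [-85]
```

View pics/ortho.png

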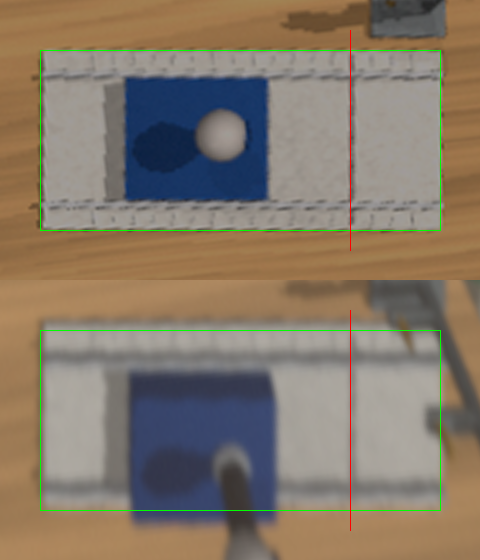

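```bash
cat >> h.py <<'E'
from scipy.spatial.transform import Rotation as R
def down(az): # tool x heading az (deg), z down
    a=np.radians(az);x=np.array([np.cos(a),np.sin(a),0]);z=np.array([0,0,-1]);return R.from_matrix(np.stack([x,np.cross(z,x),z],1))
def plan(*tg,az=None,step=None):
    o=monitor.get_obs();q=o["tool_rot"];r=R.from_quat([q[1],q[2],q[3],q[0]]);p=o["eef_pos"]
    X=r.as_matrix()[:,0];print("t",round(o["t"],2),"p",p.round(4),"az",round(np.degrees(np.arctan2(X[1],X[0])),2),"tz",r.as_matrix()[:,2].round(3),"F",o["contact_force"].round(1),"w",round(o["gripper_width"],3),"q",o["q"].round(2))
    for t in tg:
        d=r.as_matrix().T@(np.array(t)-p)/.2;w=(r.inv()*down(az)).as_rotvec()/np.pi if az is not None else np.zeros(3)
        print(t,"xyz",d.round(4),"w",w.round(4))
O=np.array([.5154,.0142]);YAW=np.radians(6.76)
def trk(x,y,z): c,s=np.cos(YAW),np.sin(YAW);return [round(float(v),4) for v in (O[0]+c*x-s*y,O[1]+s*x+c*y,z)]
E
python3 -c "
from h import *
t=trk(.001,-.16,.2);p=monitor.get_obs()['eef_pos']
plan(*[list((p+(np.array(t)-p)*k).round(4)) for k in(.3,.6,1)],az=96.76)"
```

```text
t 2.0 p [ 0.176  -0.6517  0.2313] az 15.11 tz [ 0.  0. -1.] F [ 0.4  0.5 -0.2] w 0.999 q [ 1.2   0.48  0.02  1.56 -0.01  1.11 -0.08]
[np.float64(0.2838), np.float64(-0.4995), np.float64(0.2219)] xyz [ 0.7187 -0.594   0.0469] w [ 0.     -0.     -0.4536]
[np.float64(0.3915), np.float64(-0.3474), np.float64(0.2125)] xyz [ 1.4368 -1.1878  0.094 ] w [ 0.     -0.     -0.4536]
[np.float64(0.5352), np.float64(-0.1446), np.float64(0.2)] xyz [ 2.3948 -1.9794  0.1565] w [ 0.     -0.     -0.4536]
```

Call:
{"name": "jog_arm", "arguments": {
  "plan": [
    {"x": 0.95, "y": -0.79, "z": 0.03},
    {"x": 0.95, "y": -0.79, "z": 0.03},
    {"x": 0.95, "y": -0.79, "z": 0.03},
    {"x": 0.95, "y": -0.79, "z": 0.03},
    {"x": 0.95, "y": -0.79, "z": 0.03},
    {"x": 0.95, "y": -0.79, "z": 0.03},
    {"x": 0.95, "y": -0.79, "z": 0.03},
    {"x": 0.95, "y": -0.79, "z": 0.03}
  ],
  "hand": -1
}}

```text
invalid input at $.plan[0]: expected keys x, y, z, wx, wy, wz
```

Call:
{"name": "jog_arm", "arguments": {
  "plan": [
    {"x": 0.95, "y": -0.79, "z": 0.05, "wz": -0.2268},
    {"x": 0.95, "y": -0.79, "z": 0.05, "wz": -0.2268},
    {"x": 0.95, "y": -0.79, "z": 0.05, "wz": -0.2268},
    {"x": 0.95, "y": -0.79, "z": 0.05, "wz": -0.2268},
    {"x": 0.95, "y": -0.79, "z": 0.05, "wz": -0.2268},
    {"x": 0.95, "y": -0.79, "z": 0.05, "wz": -0.2268},
    {"x": 0.95, "y": -0.79, "z": 0.05, "wz": -0.2268},
    {"x": 0.95, "y": -0.79, "z": 0.05, "wz": -0.2268}
  ]
}}

```text
invalid input at $.plan[0]: expected keys x, y, z, wx, wy, wz
```

```bash
python3 -c "
from h import *
plan(trk(.001,-.16,.12),trk(.001,-.16,.018),az=96.76)"
```

```text
t 2.0 p [ 0.176  -0.6517  0.2313] az 15.11 tz [ 0.  0. -1.] F [ 0.4  0.5 -0.2] w 0.999 q [ 1.2   0.48  0.02  1.56 -0.01  1.11 -0.08]
[0.5352, -0.1446, 0.12] xyz [ 2.3948 -1.9794  0.5565] w [ 0.     -0.     -0.4536]
[0.5352, -0.1446, 0.018] xyz [ 2.3948 -1.9794  1.0665] w [ 0.     -0.     -0.4536]
```

All six keys are required in every row.

Call:
{"name": "jog_arm", "arguments": {
  "plan": [
    {"x": 0.95, "y": -0.79, "z": 0.03, "wx": 0, "wy": 0, "wz": 0},
    {"x": 0.95, "y": -0.79, "z": 0.03, "wx": 0, "wy": 0, "wz": 0},
    {"x": 0.95, "y": -0.79, "z": 0.03, "wx": 0, "wy": 0, "wz": 0},
    {"x": 0.95, "y": -0.79, "z": 0.03, "wx": 0, "wy": 0, "wz": 0},
    {"x": 0.95, "y": -0.79, "z": 0.03, "wx": 0, "wy": 0, "wz": 0},
    {"x": 0.95, "y": -0.79, "z": 0.03, "wx": 0, "wy": 0, "wz": 0},
    {"x": 0.95, "y": -0.79, "z": 0.03, "wx": 0, "wy": 0, "wz": 0}
  ],
  "hand": -1
}}

```text
t: 2.58
eef_pos: [0.3245, -0.4422, 0.2254]
tool_rot: [-0.002, 0.991, 0.137, 0.002]
contact_force: [0.7, 0.1, -0.3]
gripper_width: 0.006
```

Call:
{"name": "jog_arm", "arguments": {
  "plan": [
    {"x": 0.95, "y": -0.79, "z": 0.05, "wx": 0, "wy": 0, "wz": -0.2268},
    {"x": 0.95, "y": -0.79, "z": 0.05, "wx": 0, "wy": 0, "wz": -0.2268},
    {"x": 0.95, "y": -0.79, "z": 0.05, "wx": 0, "wy": 0, "wz": -0.2268},
    {"x": 0.95, "y": -0.79, "z": 0.05, "wx": 0, "wy": 0, "wz": -0.2268},
    {"x": 0.95, "y": -0.79, "z": 0.05, "wx": 0, "wy": 0, "wz": -0.2268},
    {"x": 0.95, "y": -0.79, "z": 0.05, "wx": 0, "wy": 0, "wz": -0.2268},
    {"x": 0.95, "y": -0.79, "z": 0.05, "wx": 0, "wy": 0, "wz": -0.2268}
  ]
}}

```text
t: 3.17
eef_pos: [0.4688, -0.2312, 0.217]
tool_rot: [-0.001, 0.877, 0.48, 0.004]
contact_force: [0.1, 1.0, 0.7]
gripper_width: 0.0
```

```bash
python3 -c "
from h import *
plan(trk(.001,-.16,.12),trk(.001,-.16,.018),az=96.76)"
```

```text
t 3.17 p [ 0.4688 -0.2312  0.217 ] az 57.43 tz [ 0.006  0.006 -1.   ] F [0.1 1.  0.7] w 0.0 q [ 0.63  0.26 -0.33  1.92  0.09  0.97 -0.32]
[0.5352, -0.1446, 0.12] xyz [0.5398 0.046  0.4894] w [ 0.0014 -0.0024 -0.2185]
[0.5352, -0.1446, 0.018] xyz [0.5355 0.0452 0.9994] w [ 0.0014 -0.0024 -0.2185]
```

Call:
{"name": "jog_arm", "arguments": {
  "plan": [
    {"x": 0.54, "y": 0.046, "z": 0.3, "wx": 0.0014, "wy": -0.0024, "wz": -0.2185},
    {"x": 0.54, "y": 0.046, "z": 0.3, "wx": 0.0014, "wy": -0.0024, "wz": -0.2185},
    {"x": 0.54, "y": 0.046, "z": 0.4, "wx": 0.0014, "wy": -0.0024, "wz": -0.2185},
    {"x": 0.54, "y": 0.046, "z": 0.49, "wx": 0.0014, "wy": -0.0024, "wz": -0.2185},
    {"x": 0.54, "y": 0.046, "z": 0.6, "wx": 0.0014, "wy": -0.0024, "wz": -0.2185},
    {"x": 0.538, "y": 0.046, "z": 0.75, "wx": 0.0014, "wy": -0.0024, "wz": -0.2185},
    {"x": 0.536, "y": 0.045, "z": 0.85, "wx": 0.0014, "wy": -0.0024, "wz": -0.2185},
    {"x": 0.536, "y": 0.045, "z": 0.93, "wx": 0.0014, "wy": -0.0024, "wz": -0.2185},
    {"x": 0.536, "y": 0.045, "z": 0.97, "wx": 0.0014, "wy": -0.0024, "wz": -0.2185},
    {"x": 0.536, "y": 0.045, "z": 0.99, "wx": 0.0014, "wy": -0.0024, "wz": -0.2185},
    {"x": 0.536, "y": 0.045, "z": 0.99, "wx": 0.0014, "wy": -0.0024, "wz": -0.2185}
  ]
}}

```text
t: 4.08
eef_pos: [0.5351, -0.1447, 0.0196]
tool_rot: [-0.0, 0.664, 0.747, -0.0]
contact_force: [0.1, -0.5, -0.7]
gripper_width: -0.004
```

```bash
python3 -c "
from h import *
plan(trk(.001,-.06,.018),az=96.76)"
```

```text
t 4.08 p [ 0.5351 -0.1447  0.0196] az 96.73 tz [-0.001  0.    -1.   ] F [ 0.1 -0.5 -0.7] w -0.004 q [ 0.47  0.61 -0.4   1.97  0.38  0.64 -0.07]
[0.5235, -0.0453, 0.018] xyz [5.005e-01 5.000e-04 8.000e-03] w [-0.0002 -0.0001 -0.0002]
```

Call:
{"name": "jog_arm", "arguments": {
  "plan": [
    {"x": 0.1, "y": 0, "z": 0, "wx": 0, "wy": 0, "wz": 0},
    {"x": 0.16, "y": 0, "z": 0, "wx": 0, "wy": 0, "wz": 0},
    {"x": 0.2, "y": 0, "z": 0, "wx": 0, "wy": 0, "wz": 0},
    {"x": 0.24, "y": 0, "z": 0, "wx": 0, "wy": 0, "wz": 0},
    {"x": 0.28, "y": 0, "z": 0, "wx": 0, "wy": 0, "wz": 0},
    {"x": 0.32, "y": 0, "z": 0, "wx": 0, "wy": 0, "wz": 0},
    {"x": 0.36, "y": 0, "z": 0, "wx": 0, "wy": 0, "wz": 0},
    {"x": 0.4, "y": 0, "z": 0, "wx": 0, "wy": 0, "wz": 0},
    {"x": 0.44, "y": 0, "z": 0, "wx": 0, "wy": 0, "wz": 0},
    {"x": 0.47, "y": 0, "z": 0, "wx": 0, "wy": 0, "wz": 0},
    {"x": 0.49, "y": 0, "z": 0, "wx": 0, "wy": 0, "wz": 0},
    {"x": 0.5, "y": 0, "z": 0, "wx": 0, "wy": 0, "wz": 0}
  ]
}}

```text
t: 5.08
eef_pos: [0.5233, -0.0446, 0.0196]
tool_rot: [-0.0, 0.664, 0.748, -0.0]
contact_force: [0.5, -5.3, 3.4]
gripper_width: 0.004
```

```bash
cat > gap.py <<'E'
from h import *
import sys
im=cams.read_camera("top")[...,::-1].copy();cv2.imwrite(f"pics/{sys.argv[1]}.png",im)
xs=np.arange(.14,-.14,-.001);ys=np.arange(-.24,.24,.0005)
cam=-C["top"]["extrinsics"][:3,:3].T@C["top"]["extrinsics"][:3,3];d=cam[:2]-O;cy=-np.sin(YAW)*d[0]+np.cos(YAW)*d[1]
k=(cam[2]-.038)/(cam[2]-.008)
w=ortho("top",im,O,YAW,.008,xs,ys).astype(float)
for x in(-.055,-.045,-.03,.03,.045,.055):
    i=int((.14-x)*1000);p=w[i-4:i+4].mean(0);bl=p[:,0]-p[:,2]
    lo,hi=np.median(bl[-140:-100]),bl.max();idx=np.where(np.diff((bl>(lo+hi)/2).astype(int)))[0]
    f=ys[idx[-1]];b=ys[idx[0]];print(x,"front",round(((f-cy)*k+cy)*1e3,1),"rear",round(((b-cy)*k+cy)*1e3,1))
plan(az=96.76)
E
python3 gap.py t1
```

```text
-0.055 front 88.4 rear -37.2
-0.045 front 88.9 rear -30.9
-0.03 front 88.4 rear -23.6
0.03 front 88.4 rear -8.5
0.045 front 88.9 rear -6.5
0.055 front 87.9 rear -6.0
t 5.13 p [ 0.5232 -0.0444  0.0195] az 96.78 tz [-0.001  0.001 -1.   ] F [ 0.4 -1.7  1.2] w -0.001 q [ 0.29  0.57 -0.41  2.04  0.39  0.6  -0.26]
```

Call:
{"name": "jog_arm", "arguments": {
  "plan": [
    {"x": 0.02, "y": 0, "z": 0, "wx": 0, "wy": 0, "wz": 0},
    {"x": 0.04, "y": 0, "z": 0, "wx": 0, "wy": 0, "wz": 0},
    {"x": 0.055, "y": 0, "z": 0, "wx": 0, "wy": 0, "wz": 0},
    {"x": 0.07, "y": 0, "z": 0, "wx": 0, "wy": 0, "wz": 0},
    {"x": 0.08, "y": 0, "z": 0, "wx": 0, "wy": 0, "wz": 0},
    {"x": 0.09, "y": 0, "z": 0, "wx": 0, "wy": 0, "wz": 0},
    {"x": 0.095, "y": 0, "z": 0, "wx": 0, "wy": 0, "wz": 0},
    {"x": 0.1, "y": 0, "z": 0, "wx": 0, "wy": 0, "wz": 0},
    {"x": 0.1, "y": 0, "z": 0, "wx": 0, "wy": 0, "wz": 0}
  ]
}}

```text
t: 5.88
eef_pos: [0.5207, -0.0242, 0.0194]
tool_rot: [-0.001, 0.664, 0.748, -0.0]
contact_force: [-0.1, -2.0, 1.4]
gripper_width: -0.006
```

```bash
python3 gap.py t2
```

```text
-0.055 front 109.4 rear -11.4
-0.045 front 108.9 rear -3.6
-0.03 front 108.9 rear 3.7
0.03 front 109.4 rear 20.3
0.045 front 108.9 rear 23.2
0.055 front 109.4 rear 23.2
t 5.93 p [ 0.5207 -0.0242  0.0195] az 96.8 tz [-0.001  0.001 -1.   ] F [ 0.2 -3.   0.4] w 0.003 q [ 0.25  0.57 -0.41  2.05  0.39  0.6  -0.3 ]
```

Call:
{"name": "jog_arm", "arguments": {
  "plan": [
    {"x": 0.004, "y": 0, "z": 0, "wx": 0, "wy": 0, "wz": 0},
    {"x": 0.008, "y": 0, "z": 0, "wx": 0, "wy": 0, "wz": 0},
    {"x": 0.011, "y": 0, "z": 0, "wx": 0, "wy": 0, "wz": 0},
    {"x": 0.011, "y": 0, "z": 0, "wx": 0, "wy": 0, "wz": 0}
  ]
}}

```text
t: 6.27
eef_pos: [0.5204, -0.0219, 0.0194]
tool_rot: [-0.001, 0.664, 0.748, -0.0]
contact_force: [1.1, -3.2, 2.5]
gripper_width: -0.003
```

Call:
{"name": "jog_arm", "arguments": {
  "plan": [
    {"x": -0.15, "y": 0, "z": 0, "wx": 0, "wy": 0, "wz": 0},
    {"x": -0.3, "y": 0, "z": 0, "wx": 0, "wy": 0, "wz": 0},
    {"x": -0.45, "y": 0, "z": -0.2, "wx": 0, "wy": 0, "wz": 0},
    {"x": -0.6, "y": 0, "z": -0.4, "wx": 0, "wy": 0, "wz": 0},
    {"x": -0.8, "y": 0, "z": -0.6, "wx": 0, "wy": 0, "wz": 0},
    {"x": -0.95, "y": 0, "z": -0.8, "wx": 0, "wy": 0, "wz": 0},
    {"x": -0.98, "y": 0, "z": -0.97, "wx": 0, "wy": 0, "wz": 0},
    {"x": -0.98, "y": 0, "z": -0.97, "wx": 0, "wy": 0, "wz": 0}
  ],
  "hand": 1
}}

```text
t: 6.93
eef_pos: [0.5445, -0.2181, 0.216]
tool_rot: [0.0, 0.664, 0.747, 0.001]
contact_force: [0.2, 0.8, -0.4]
gripper_width: 0.999
```

```bash
python3 gap.py t3
python3 - <<'E'
from h import *
s=cams.read_camera("scene")[...,::-1].copy();cv2.imwrite("pics/s3.png",s);t=cv2.imread("pics/t3.png")
w=ortho("top",t,O,YAW,.008,np.arange(.1,-.1,-.0004),np.arange(-.02,.21,.0004))
v=ortho("scene",s,O,YAW,.008,np.arange(.1,-.1,-.0004),np.arange(-.02,.21,.0004))
cv2.imwrite("pics/close3.png",cv2.resize(np.hstack([w,v]),(800,350)))
a=cv2.resize(t[120:280,370:450],None,fx=3.5,fy=3.5,interpolation=2);b=cv2.resize(s[140:270,90:200],(474,560),interpolation=2)
c=cv2.resize(t[150:230,180:270],None,fx=3,fy=3,interpolation=2);d=cv2.resize(s[190:270,330:410],None,fx=3,fy=3,interpolation=2)
cv2.imwrite("pics/shield3.png",np.hstack([a,b]));cv2.imwrite("pics/br3.png",np.hstack([cv2.resize(c,(405,360)),cv2.resize(d,(360,360))]))
for n in("scene","top"):
    for k in "pin_low pin_high knuckle_low knuckle_high tab leaf_centre shield".split():
        if n=="top":cams.read_camera("top") if k=="pin_low" else 0
        r=finder.place_of(n,k);print(n,k,[(np.round(a["location"],1).tolist(),round(a["confidence"],2)) for a in r[:2]])
E
```

```text
-0.055 front 111.8 rear -26.5
-0.045 front 111.8 rear -26.0
-0.03 front 111.8 rear -26.5
0.03 front 111.8 rear -26.5
0.045 front 111.3 rear -26.5
0.055 front 111.3 rear -26.0
t 6.98 p [ 0.5473 -0.2211  0.221 ] az 96.59 tz [ 0.009 -0.003 -1.   ] F [ 2.  -2.1  3.4] w 1.001 q [ 0.66  0.39 -0.49  1.76  0.21  1.04  0.21]
scene pin_low [([356.0, 226.6], 0.8)]
scene pin_high [([359.5, 209.0], 0.8)]
scene knuckle_low [([140.0, 225.8], 0.68)]
scene knuckle_high [([137.7, 203.7], 0.84)]
scene tab [([140.1, 176.4], 0.69), ([351.7, 235.7], 0.22)]
scene leaf_centre [([358.5, 204.4], 0.18)]
scene shield [([144.7, 213.6], 0.85), ([138.1, 202.9], 0.64)]
top pin_low [([211.3, 205.7], 0.61)]
top pin_high [([206.0, 201.4], 0.93)]
top knuckle_low [([213.0, 206.9], 0.58)]
top knuckle_high [([189.4, 169.0], 0.69)]
top tab []
top leaf_centre []
top shield []
```

View pics/close3.png

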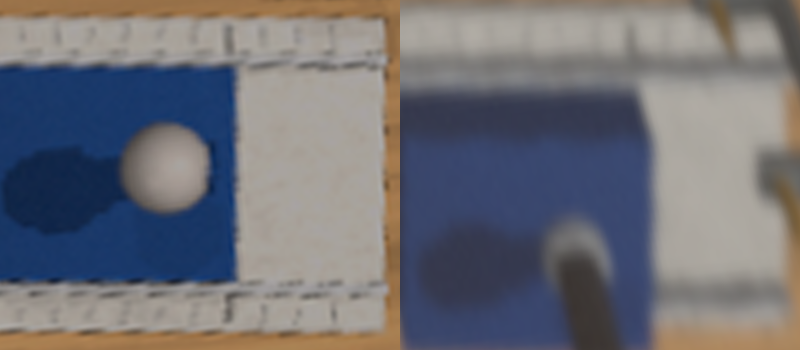

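View pics/shield3.png

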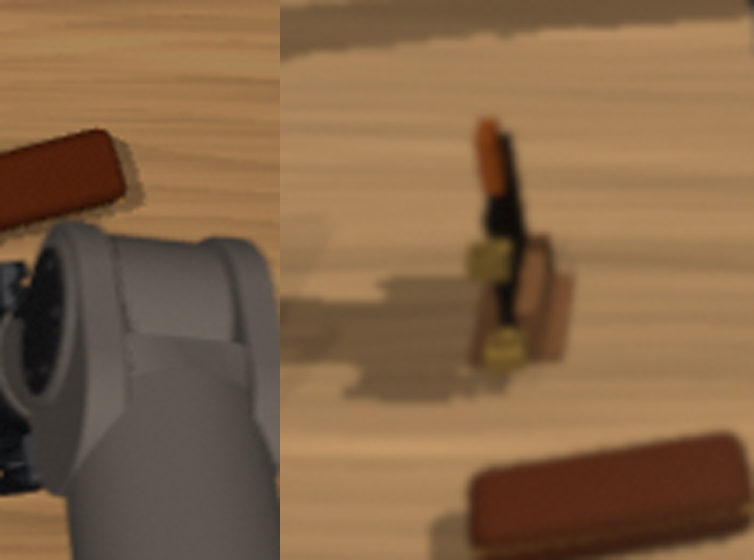

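View pics/br3.png

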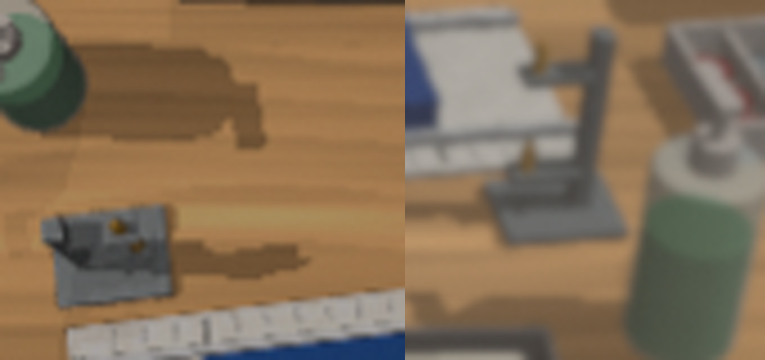

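The left rectified view shows the blue front covering the line, level with the line's marks on the rail sides (column ~229). The scene crop shows the shield still standing in the rack. The bracket crops show both brass pins, at (118,227) and (137,247) in the top crop and (541,57) and (528,155) in the scene crop. Next I do a sub-pixel edge fit and fit the shield and pin poses.

Run:
```python
from h import *
from scipy.special import erf
from scipy.optimize import curve_fit
ys=np.arange(-.24,.24,.0005);cam=-C["top"]["extrinsics"][:3,:3].T@C["top"]["extrinsics"][:3,3];d=cam[:2]-O;cy=-np.sin(YAW)*d[0]+np.cos(YAW)*d[1];k=(cam[2]-.038)/(cam[2]-.008)
def edge(im,a,b,ch,xs):
    w=ortho("top",im,O,YAW,.008,xs,ys).astype(float).mean(0);p=w@np.array(ch);m=(ys>a)&(ys<b)
    f=lambda y,l,h,c,s:l+h*erf((y-c)/s)
    q=curve_fit(f,ys[m],p[m],[p[m].mean(),(p[m][-1]-p[m][0])/2,(a+b)/2,.002])[0];return ((q[2]-cy)*k+cy)*1e3
for nm,c0,c1 in(("t3",(.09,.14),(-.05,-.01)),("top0",(.005,.06),(-.133,-.1))):
    im=cv2.imread(f"pics/{nm}.png")
    for xs in(np.arange(-.05,-.03,.001),np.arange(.03,.05,.001)):
        print(nm,"front",edge(im,*c0,(0,0,1),xs).round(2),edge(im,*c0,(1,0,-1),xs).round(2),"rear B-R",edge(im,*c1,(1,0,-1),xs).round(2))
# pins
f=lambda p:np.r_[proj("top",[[*p,.116],[*p,.046]]).ravel()-[206.2,200.4,210.4,204.9],proj("scene",[[*p,.116],[*p,.046]]).ravel()-[360.2,202.7,357.3,224.4]]
r=least_squares(f,[.64,.17]);print("pin xy",r.x,r.fun.round(1))
for s in(slice(0,4),slice(4,8)): print(" only",least_squares(lambda p:f(p)[s],[.64,.17]).x)
# shield pose x,y(center),yaw
L={"knl":(.07,.018),"knh":(.07,.088),"tab":(.01,.136),"leaf":(0,.061),"sh":(0,.006)}
S={"knl":[(139.3,225.9),(140,225.8)],"knh":[(138,201.1),(137.7,203.7)],"tab":[(139.4,171.9),(140.1,176.4)],"leaf":[(142.6,199.8)],"sh":[(144.6,214.9),(144.7,213.6)]}
T={"knl":[(407.8,220.2)],"knh":[(420.1,216.3)],"tab":[(424.3,241.5)],"leaf":[(416.7,241.1)],"sh":[(412.2,241.3)]}
def g(p,cs=("scene","top")):
    o=[]
    for n,D in(("scene",S),("top",T)):
        if n in cs:
            for key,v in D.items():
                l,z=L[key];u=proj(n,[p[0]-np.sin(p[2])*l,p[1]+np.cos(p[2])*l,z])[0]
                for q in v:o+=list(u-q)
    return np.array(o)
for cs in(("scene","top"),("scene",),("top",)):
    r=least_squares(g,[.52,-.41,-1.4],args=(cs,),loss="soft_l1");print(cs,r.x[:2].round(4),np.degrees(r.x[2]).round(2),g(r.x,cs).round(1).tolist())
t=cv2.imread("pics/top0.png")
cv2.imwrite("pics/sh0.png",cv2.resize(t[200:275,385:460],(600,600),interpolation=2))
```

```text
t3 front 112.41 112.18 rear B-R -26.4
t3 front 112.31 112.07 rear B-R -26.54
top0 front 26.58 26.24 rear B-R -112.54
top0 front 26.69 26.14 rear B-R -112.37
pin xy [0.63025531 0.17539032] [-0.8 -0.4 -0.9 -1.1 -0.8 -1.1 -0.9 -0.9]
 only [0.62820299 0.17297832]
 only [0.63472121 0.17686507]
('scene', 'top') [ 0.5241 -0.4099] -86.87 [1.9, -1.6, 1.2, -1.5, -0.9, 1.8, -0.6, -0.8, -1.0, 3.9, -1.7, -0.6, 0.6, -2.6, 1.5, -1.6, 1.4, -0.3, 2.3, -2.2, -1.3, -1.0, 3.3, -5.7, 0.9, -0.0, -1.3, 0.7]
('scene',) [ 0.5284 -0.4102] -86.14 [1.8, -0.7, 1.1, -0.6, -1.0, 2.7, -0.7, 0.1, -1.5, 4.7, -2.2, 0.2, 0.1, -1.8, 1.1, -0.8, 1.0, 0.5]
('top',) [ 0.5209 -0.4072] -86.28 [1.3, -1.1, -2.4, 0.2, 2.3, -4.5, 0.1, 1.1, -2.1, 1.8]
```

View pics/sh0.png

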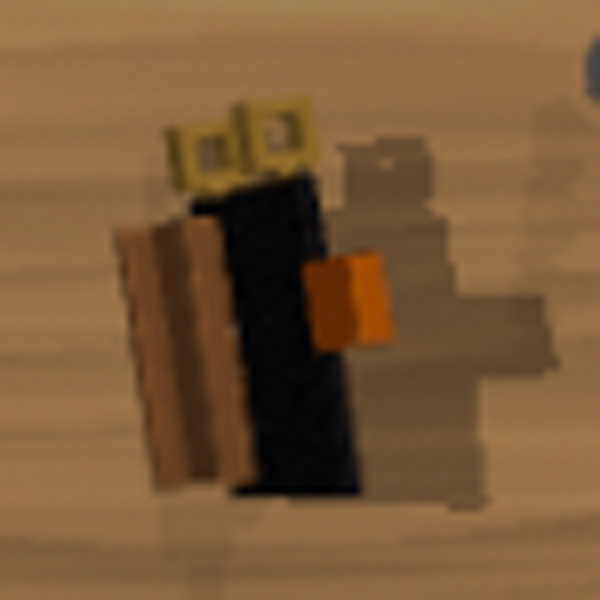

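Run:
```python
from h import *
from scipy.special import erf
from scipy.optimize import curve_fit
ys=np.arange(-.2,.2,.0005);c,s=np.cos(YAW),np.sin(YAW)
f=lambda y,l,h,c,s:l+h*erf((y-c)/s)
def wall(im,x,zs):
    Y,Z=np.meshgrid(ys,zs);P=np.stack([O[0]+c*x-s*Y,O[1]+s*x+c*Y,Z],-1).reshape(-1,3)
    m=proj("scene",P).reshape(*Y.shape,2).astype(np.float32);return cv2.remap(im,m[...,0],m[...,1],cv2.INTER_CUBIC).astype(float).mean(0)
for nm,F,Rr in(("scene0",(.005,.06),(-.133,-.1)),("s3",(.09,.14),(-.05,-.01))):
    im=cv2.imread(f"pics/{nm}.png")
    for x in(.062,.064):
      for zs in(np.arange(.022,.034,.001),):
        w=wall(im,x,zs);p=w[:,2]
        out=[]
        for a,b in(F,Rr):
            m=(ys>a)&(ys<b)
            out.append(curve_fit(f,ys[m],p[m],[p[m].mean(),(p[m][-1]-p[m][0])/2,(a+b)/2,.003])[0][2]*1e3)
        print(nm,x,np.round(out,2))
z=8.;q=lambda u,v:(385+(u+.5)/z-.5,200+(v+.5)/z-.5)
# knuckle tops: high top z=.102 hole centre, low top z=.032; tab top z=.154; panel top corners z=.116
o=[]
M=[((.070),0,.102,q(280,132)),((.070),0,.032,q(212,153)),(.010,0,.154,q(368,300)),(-.055,0,.116,q(357,492)),(.055,0,.116,q(318,178))]
M[3]=(-.055,-.0035,.116,M[3][3]);M[4]=(.055,-.0035,.116,M[4][3])
def g(p):
    r=[]
    for l,t,zz,u in M:
        r+=list(proj("top",[p[0]-np.sin(p[2])*l+np.cos(p[2])*t,p[1]+np.cos(p[2])*l+np.sin(p[2])*t,zz])[0]-u)
    return np.array(r)
r=least_squares(g,[.52,-.41,-1.4]);print(r.x,np.degrees(r.x[2]),g(r.x).round(1))
```

```text
scene0 0.062 [  26.28 -114.09]
scene0 0.064 [  25.88 -114.12]
s3 0.062 [111.9  -30.55]
s3 0.064 [111.34 -30.6 ]
[ 0.52076542 -0.41456972 -1.43662753] -82.31269420904971 [ 0.8  0.1  0.5  0.1  1.2 -0.4 -0.2  0.8 -2.3 -0.6]
```

Run:
```python
from h import *
z=8.;q=lambda u,v:(385+(u+.5)/z-.5,200+(v+.5)/z-.5)
e=.0035
M=[(.070,0,.102,q(280,132)),(.070,0,.032,q(212,153)),(.010,0,.154,q(368,300)),(-.055,e,.116,q(357,492)),(.055,e,.116,q(318,178)),(.025,.006,.154,q(380,252)),(-.005,.006,.154,q(392,342)),(.025,-.006,.154,q(348,256)),(-.005,-.006,.154,q(358,347))]
Rk=[(.048,-.030,.042,q(115,230)),(-.048,-.030,.042,q(155,490))]
def g(p,M):
    r=[]
    for l,t,zz,u in M:
        r+=list(proj("top",[p[0]-np.sin(p[2])*l+np.cos(p[2])*t,p[1]+np.cos(p[2])*l+np.sin(p[2])*t,zz])[0]-u)
    return np.array(r)
r=least_squares(g,[.52,-.41,-1.4],args=(M,));print(r.x,np.degrees(r.x[2]),g(r.x,M).round(1))
k=least_squares(g,[.52,-.41,-1.4],args=(Rk,));print("rack",k.x,np.degrees(k.x[2]),k.fun.round(1))
p=r.x;t=np.array([p[0]-np.sin(p[2])*.01,p[1]+np.cos(p[2])*.01]);print("tab",t)
print(proj("scene",[*t,.136]),proj("scene",[p[0]-np.sin(p[2])*.07,p[1]+np.cos(p[2])*.07,.025]))
az=np.degrees(p[2])+90
plan([*t.round(4),.23],[*t.round(4),.117],az=az)
```

```text
[ 0.52017887 -0.41111704 -1.47145003] -84.3078764260389 [ 0.5  0.2  0.1  0.3  0.  -0.2  0.4  0.8 -0.4 -0.8 -0.1 -0.2  0.   0.1
 -0.5 -0.2 -0.1 -0. ]
rack [ 0.51926734 -0.39858087 -1.44828569] -82.98065748153721 [-0.1 -0.5  0.1  0.5]
tab [ 0.53012956 -0.41012521]
[[138.39991873 175.03196241]] [[141.87241549 221.30631385]]
t 7.78 p [ 0.5439 -0.2167  0.2131] az 96.81 tz [-0.001  0.001 -1.   ] F [ 0.1 -0.4 -0.1] w 1.003 q [ 0.65  0.39 -0.49  1.77  0.21  1.03  0.21]
[np.float64(0.5301), np.float64(-0.4101), 0.23] xyz [-0.9521 -0.1832 -0.0852] w [-0.0006  0.      0.5062]
[np.float64(0.5301), np.float64(-0.4101), 0.117] xyz [-0.9528 -0.1825  0.4798] w [-0.0006  0.      0.5062]
```

Call:
{"name": "jog_arm", "arguments": {
  "plan": [
    {"x": -0.2, "y": -0.03, "z": -0.085, "wx": 0, "wy": 0, "wz": 0.25},
    {"x": -0.4, "y": -0.07, "z": -0.085, "wx": 0, "wy": 0, "wz": 0.25},
    {"x": -0.6, "y": -0.11, "z": -0.085, "wx": 0, "wy": 0, "wz": 0.25},
    {"x": -0.75, "y": -0.15, "z": -0.085, "wx": 0, "wy": 0, "wz": 0.25},
    {"x": -0.85, "y": -0.17, "z": -0.085, "wx": 0, "wy": 0, "wz": 0.25},
    {"x": -0.93, "y": -0.18, "z": -0.085, "wx": 0, "wy": 0, "wz": 0.25},
    {"x": -0.95, "y": -0.183, "z": -0.085, "wx": 0, "wy": 0, "wz": 0.5062},
    {"x": -0.952, "y": -0.183, "z": -0.085, "wx": 0, "wy": 0, "wz": 0.5062},
    {"x": -0.952, "y": -0.183, "z": -0.085, "wx": 0, "wy": 0, "wz": 0.5062},
    {"x": -0.952, "y": -0.183, "z": -0.085, "wx": 0, "wy": 0, "wz": 0.5062},
    {"x": -0.952, "y": -0.183, "z": -0.085, "wx": 0, "wy": 0, "wz": 0.5062},
    {"x": -0.952, "y": -0.183, "z": -0.085, "wx": 0, "wy": 0, "wz": 0.5062}
  ]
}}

```text
t: 8.78
eef_pos: [0.5301, -0.41, 0.2299]
tool_rot: [-0.001, 0.996, 0.092, -0.001]
contact_force: [0.4, 0.7, -1.2]
gripper_width: 0.997
```

```bash
python3 -c "
from h import *
plan([.5301,-.4101,.2],[.5301,-.4101,.12],az=5.7)"
```

```text
t 8.78 p [ 0.5301 -0.41    0.2299] az 10.51 tz [-0.001  0.001 -1.   ] F [ 0.4  0.7 -1.2] w 0.997 q [ 0.64  0.47 -0.11  1.56  0.05  1.11 -0.87]
[0.5301, -0.4101, 0.2] xyz [-1.000e-04  6.000e-04  1.494e-01] w [-0.0004  0.0004  0.0267]
[0.5301, -0.4101, 0.12] xyz [3.000e-04 1.100e-03 5.494e-01] w [-0.0004  0.0004  0.0267]
```

Call:
{"name": "jog_arm", "arguments": {
  "plan": [
    {"x": 0, "y": 0, "z": 0.12, "wx": 0, "wy": 0, "wz": 0.0267},
    {"x": 0, "y": 0, "z": 0.25, "wx": 0, "wy": 0, "wz": 0.0267},
    {"x": 0, "y": 0, "z": 0.35, "wx": 0, "wy": 0, "wz": 0.0267},
    {"x": 0, "y": 0, "z": 0.45, "wx": 0, "wy": 0, "wz": 0.0267},
    {"x": 0, "y": 0.001, "z": 0.52, "wx": 0, "wy": 0, "wz": 0.0267},
    {"x": 0, "y": 0.001, "z": 0.549, "wx": 0, "wy": 0, "wz": 0.0267},
    {"x": 0, "y": 0.001, "z": 0.549, "wx": 0, "wy": 0, "wz": 0.0267}
  ]
}}

```text
t: 9.37
eef_pos: [0.5294, -0.4096, 0.1186]
tool_rot: [-0.001, 0.999, 0.05, -0.002]
contact_force: [-0.1, -0.2, 0.0]
gripper_width: 0.998
```

Call:
{"name": "jog_arm", "arguments": {
  "plan": [
    {"x": 0, "y": 0, "z": 0, "wx": 0, "wy": 0, "wz": 0},
    {"x": 0, "y": 0, "z": 0, "wx": 0, "wy": 0, "wz": 0},
    {"x": 0, "y": 0, "z": 0, "wx": 0, "wy": 0, "wz": 0},
    {"x": 0, "y": 0, "z": 0, "wx": 0, "wy": 0, "wz": 0},
    {"x": 0, "y": 0, "z": 0, "wx": 0, "wy": 0, "wz": 0},
    {"x": 0, "y": 0, "z": 0, "wx": 0, "wy": 0, "wz": 0},
    {"x": 0, "y": 0, "z": 0, "wx": 0, "wy": 0, "wz": 0},
    {"x": 0, "y": 0, "z": 0, "wx": 0, "wy": 0, "wz": 0}
  ],
  "hand": -1,
  "grip_force": 50
}}

```text
t: 10.03
eef_pos: [0.5297, -0.4099, 0.1192]
tool_rot: [-0.001, 0.999, 0.05, -0.001]
contact_force: [-0.1, 0.4, 2.7]
gripper_width: 0.131
```

Run:
```python
from h import *
plan()
s=cams.read_camera("scene")[...,::-1];t=cams.read_camera("top")[...,::-1]
cv2.imwrite("pics/grip.png",np.hstack([cv2.resize(s[120:270,80:230],(500,500),interpolation=2)]))
```

```text
t 10.03 p [ 0.5297 -0.4099  0.1192] az 5.7 tz [-0.002  0.002 -1.   ] F [-0.1  0.4  2.7] w 0.131 q [ 0.63  0.58 -0.09  1.65  0.06  0.91 -0.95]
```

View pics/grip.png

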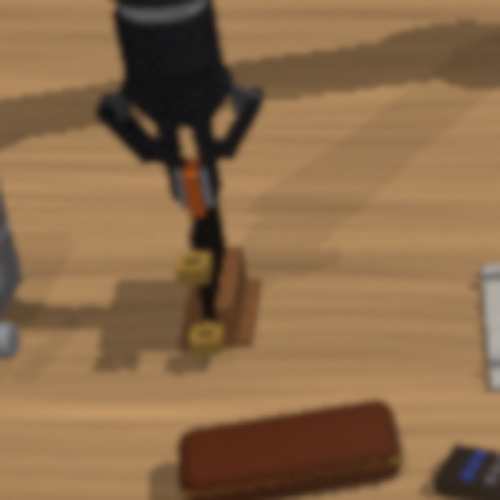

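The grip holds: the opening of 0.131 (11 mm) matches the tab thickness, and the picture shows the orange tab between the fingers. Next I lift it.

Call:
{"name": "jog_arm", "arguments": {
  "plan": [
    {"x": 0, "y": 0, "z": -0.05, "wx": 0, "wy": 0, "wz": 0},
    {"x": 0, "y": 0, "z": -0.12, "wx": 0, "wy": 0, "wz": 0},
    {"x": 0, "y": 0, "z": -0.22, "wx": 0, "wy": 0, "wz": 0},
    {"x": 0, "y": 0, "z": -0.34, "wx": 0, "wy": 0, "wz": 0},
    {"x": 0, "y": 0, "z": -0.47, "wx": 0, "wy": 0, "wz": 0},
    {"x": 0, "y": 0, "z": -0.6, "wx": 0, "wy": 0, "wz": 0},
    {"x": 0, "y": 0, "z": -0.73, "wx": 0, "wy": 0, "wz": 0},
    {"x": 0, "y": 0, "z": -0.83, "wx": 0, "wy": 0, "wz": 0},
    {"x": 0, "y": 0, "z": -0.88, "wx": 0, "wy": 0, "wz": 0},
    {"x": 0, "y": 0, "z": -0.9, "wx": 0, "wy": 0, "wz": 0}
  ]
}}

```text
t: 10.97
eef_pos: [0.5306, -0.4105, 0.3013]
tool_rot: [-0.0, 0.999, 0.05, -0.0]
contact_force: [-0.1, -0.5, -1.5]
gripper_width: 0.137
```

Run:
```python
from h import *
pin=np.array([.631,.175]);u=np.array([-np.sin(YAW),np.cos(YAW)])
pre=pin-u*.060-u*.09
print(pin-u*.06,pre)
plan([*pre,.30],az=96.76)
s=cams.read_camera("scene")[...,::-1];cv2.imwrite("pics/lift.png",s)
```

```text
[0.63806264 0.11541712] [0.64865661 0.02604281]
t 10.97 p [ 0.5306 -0.4105  0.3013] az 5.7 tz [-0.     0.001 -1.   ] F [-0.1 -0.5 -1.5] w 0.137 q [ 0.63  0.42 -0.09  1.48  0.04  1.24 -0.94]
[np.float64(0.6486566078214215), np.float64(0.026042810847409864), 0.3] xyz [ 0.8042 -2.1134  0.0075] w [-2.000e-04 -1.000e-04 -5.059e-01]
```

Call:
{"name": "jog_arm", "arguments": {
  "plan": [
    {"x": 0.02, "y": -0.04, "z": 0, "wx": 0, "wy": 0, "wz": -0.01},
    {"x": 0.05, "y": -0.12, "z": 0, "wx": 0, "wy": 0, "wz": -0.03},
    {"x": 0.08, "y": -0.22, "z": 0, "wx": 0, "wy": 0, "wz": -0.06},
    {"x": 0.13, "y": -0.33, "z": 0, "wx": 0, "wy": 0, "wz": -0.09},
    {"x": 0.17, "y": -0.44, "z": 0, "wx": 0, "wy": 0, "wz": -0.12},
    {"x": 0.21, "y": -0.55, "z": 0, "wx": 0, "wy": 0, "wz": -0.15},
    {"x": 0.25, "y": -0.66, "z": 0, "wx": 0, "wy": 0, "wz": -0.18},
    {"x": 0.29, "y": -0.76, "z": 0, "wx": 0, "wy": 0, "wz": -0.21},
    {"x": 0.33, "y": -0.85, "z": 0, "wx": 0, "wy": 0, "wz": -0.23},
    {"x": 0.36, "y": -0.92, "z": 0, "wx": 0, "wy": 0, "wz": -0.245},
    {"x": 0.37, "y": -0.97, "z": 0, "wx": 0, "wy": 0, "wz": -0.253},
    {"x": 0.37, "y": -0.98, "z": 0, "wx": 0, "wy": 0, "wz": -0.253}
  ]
}}

```text
t: 12.02
eef_pos: [0.5847, -0.2051, 0.2998]
tool_rot: [-0.002, 0.901, 0.434, -0.001]
contact_force: [-0.5, -0.1, -1.1]
gripper_width: 0.135
```

```bash
python3 -c "
from h import *
plan([.6487,.026,.30],az=96.76)"
```

```text
t 12.02 p [ 0.5847 -0.2051  0.2998] az 51.5 tz [-0.003  0.003 -1.   ] F [-0.5 -0.1 -1.1] w 0.135 q [ 0.48  0.35 -0.31  1.59  0.11  1.22 -0.53]
[0.6487, 0.026, 0.3] xyz [ 1.1036 -0.4689  0.0012] w [-0.0011 -0.0007 -0.2515]
```

Call:
{"name": "jog_arm", "arguments": {
  "plan": [
    {"x": 0.04, "y": -0.02, "z": 0, "wx": 0, "wy": 0, "wz": -0.01},
    {"x": 0.12, "y": -0.05, "z": 0, "wx": 0, "wy": 0, "wz": -0.03},
    {"x": 0.22, "y": -0.09, "z": 0, "wx": 0, "wy": 0, "wz": -0.06},
    {"x": 0.33, "y": -0.14, "z": 0, "wx": -0.001, "wy": 0, "wz": -0.09},
    {"x": 0.44, "y": -0.19, "z": 0, "wx": -0.001, "wy": 0, "wz": -0.12},
    {"x": 0.55, "y": -0.24, "z": 0, "wx": -0.001, "wy": 0, "wz": -0.15},
    {"x": 0.66, "y": -0.28, "z": 0, "wx": -0.001, "wy": 0, "wz": -0.18},
    {"x": 0.76, "y": -0.33, "z": 0, "wx": -0.001, "wy": -0.0007, "wz": -0.21},
    {"x": 0.85, "y": -0.36, "z": 0, "wx": -0.001, "wy": -0.0007, "wz": -0.23},
    {"x": 0.92, "y": -0.4, "z": 0, "wx": -0.001, "wy": -0.0007, "wz": -0.245},
    {"x": 0.97, "y": -0.42, "z": 0, "wx": -0.001, "wy": -0.0007, "wz": -0.2515},
    {"x": 0.98, "y": -0.43, "z": 0, "wx": -0.001, "wy": -0.0007, "wz": -0.2515}
  ]
}}

```text
t: 13.02
eef_pos: [0.6396, 0.0037, 0.3]
tool_rot: [-0.0, 0.663, 0.748, 0.0]
contact_force: [0.1, 1.3, -1.2]
gripper_width: 0.132
```

Run:
```python
from h import *
plan([.6487,.026,.30],[.6487,.026,.20],az=96.76)
for n in("scene","top"):
    s=cams.read_camera(n)[...,::-1];cv2.imwrite(f"pics/pre_{n}.png",s)
s=cv2.imread("pics/pre_scene.png");t=cv2.imread("pics/pre_top.png")
cv2.imwrite("pics/pre.png",np.hstack([cv2.resize(s[90:270,270:420],(400,480),interpolation=2),cv2.resize(t[120:270,170:295],(400,480),interpolation=2)]))
```

```text
t 13.02 p [0.6396 0.0037 0.3   ] az 96.89 tz [-0.     0.001 -1.   ] F [ 0.1  1.3 -1.2] w 0.132 q [ 0.28  0.42 -0.52  1.53  0.21  1.25 -0.16]
[0.6487, 0.026, 0.3] xyz [1.053e-01 5.880e-02 1.000e-04] w [-0.0001 -0.0003  0.0007]
[0.6487, 0.026, 0.2] xyz [0.1048 0.0589 0.5001] w [-0.0001 -0.0003  0.0007]
```

View pics/pre.png

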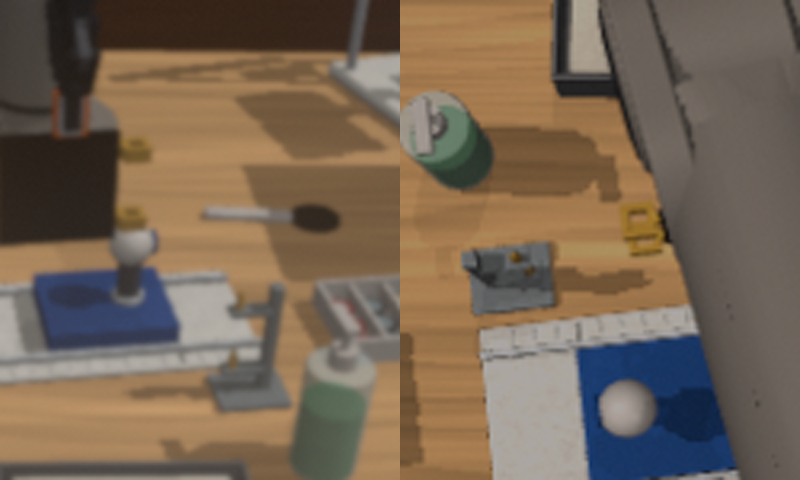

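The knuckles and the pins both show in both pictures. In the top half the knuckles are at (642,219) and (646,243) and the pins at (517,255) and (530,271). In the scene half the knuckles are at (135,150) and (131,216) and the pins at (240,300) and (233,356). Next I compute the relative offset.

Run:
```python
from h import *
tcp=np.array([.6396,.0037]);u=np.array([-np.sin(YAW),np.cos(YAW)]);kn=tcp+.06*u;print("kn expected",kn)
def cen(n,box,z):
    im=cv2.imread(f"pics/pre_{n}.png");x0,y0,x1,y1=box;h=cv2.cvtColor(im[y0:y1,x0:x1],cv2.COLOR_BGR2HSV).astype(int)
    b=im[y0:y1,x0:x1].astype(float);w=((b[...,2]-b[...,0])/(b[...,2]+1));w=(w-th[n]).clip(0);v,uu=np.mgrid[y0:y1,x0:x1]
    c=((uu*w).sum()/w.sum(),(v*w).sum()/w.sum());print(n,np.round(c,1),"n",(w>0).sum(),"->",ray(n,c,z)[:2].round(4));return c
th={"top":.5,"scene":.5}
f=lambda U,V:(170+(U-399.5)/3.2-.5,120+(V+.5)/3.2-.5);g=lambda U,V:(270+(U+.5)/2.6667-.5,90+(V+.5)/2.6667-.5)
for n,F,L in(("top",f,[("knh",642,219,.283),("knl",646,243,.213),("ph",517,255,.116),("pl",530,271,.046)]),("scene",g,[("knh",135,150,.276),("knl",131,216,.206),("ph",240,300,.116),("pl",233,356,.046)])):
    for k,U,V,z in L: c=F(U,V);print(n,k,np.round(c,1),ray(n,c,z)[:2].round(4))
r=5
for k,c,z,n in(("ph",(206,200),.116,"top"),("pl",(210,204),.046,"top"),("ph",(360,202),.116,"scene"),("pl",(357,223),.046,"scene"),("kh",(320,146),.276,"scene"),("kl",(319,171),.206,"scene")):
    R_=3 if n=="top" else 4
    if k[0]=="k":R_=7
    print(k,end=" ");cen(n,(c[0]-R_,c[1]-R_,c[0]+R_+1,c[1]+R_+1),z)
```

```text
kn expected [0.63253736 0.06328288]
top knh [245.3 188.1] [0.6316 0.0594]
top knl [246.5 195.6] [0.6263 0.0609]
top ph [206.2 199.3] [0.632  0.1733]
top pl [210.3 204.3] [0.6287 0.1731]
scene knh [320.3 145.9] [0.6336 0.0636]
scene knl [318.8 170.7] [0.6286 0.0649]
scene ph [359.7 202.2] [0.633  0.1757]
scene pl [357.1 223.2] [0.6286 0.1773]
ph top [205.7 200.1] n 7 -> [0.6299 0.1746]
pl top [210.1 204.4] n 4 -> [0.6286 0.1736]
ph scene [nan nan] n 0 -> [nan nan]
pl scene [nan nan] n 0 -> [nan nan]
kh scene [320.  145.4] n 121 -> [0.631  0.0631]
kl scene [318.2 170.5] n 87 -> [0.6279 0.0635]<stdin>:6: RuntimeWarning: invalid value encountered in scalar divide
```

```bash
python3 -c "
from h import *
plan([.6483,.0472,.30],[.6483,.0472,.17],[.6401,.1167,.17],[.6401,.1167,.137],az=96.76)"
```

```text
t 13.12 p [0.6392 0.0015 0.3   ] az 96.7 tz [-0.001 -0.001 -1.   ] F [0.9 0.4 0.3] w 0.135 q [ 0.28  0.41 -0.52  1.54  0.21  1.25 -0.16]
[0.6483, 0.0472, 0.3] xyz [ 0.2216  0.0716 -0.    ] w [-0.0002  0.0002 -0.0003]
[0.6483, 0.0472, 0.17] xyz [0.2219 0.0721 0.65  ] w [-0.0002  0.0002 -0.0003]
[0.6401, 0.1167, 0.17] xyz [0.5718 0.0719 0.6498] w [-0.0002  0.0002 -0.0003]
[0.6401, 0.1167, 0.137] xyz [0.5719 0.072  0.8148] w [-0.0002  0.0002 -0.0003]
```

Call:
{"name": "jog_arm", "arguments": {
  "plan": [
    {"x": 0.08, "y": 0.03, "z": 0, "wx": 0, "wy": 0, "wz": 0},
    {"x": 0.16, "y": 0.055, "z": 0, "wx": 0, "wy": 0, "wz": 0},
    {"x": 0.21, "y": 0.07, "z": 0, "wx": 0, "wy": 0, "wz": 0},
    {"x": 0.218, "y": 0.0715, "z": 0.06, "wx": 0, "wy": 0, "wz": 0},
    {"x": 0.218, "y": 0.0715, "z": 0.15, "wx": 0, "wy": 0, "wz": 0},
    {"x": 0.218, "y": 0.0715, "z": 0.26, "wx": 0, "wy": 0, "wz": 0},
    {"x": 0.218, "y": 0.0715, "z": 0.38, "wx": 0, "wy": 0, "wz": 0},
    {"x": 0.218, "y": 0.0715, "z": 0.49, "wx": 0, "wy": 0, "wz": 0},
    {"x": 0.218, "y": 0.0715, "z": 0.58, "wx": 0, "wy": 0, "wz": 0},
    {"x": 0.218, "y": 0.0715, "z": 0.63, "wx": 0, "wy": 0, "wz": 0},
    {"x": 0.218, "y": 0.0715, "z": 0.65, "wx": 0, "wy": 0, "wz": 0},
    {"x": 0.218, "y": 0.0715, "z": 0.65, "wx": 0, "wy": 0, "wz": 0}
  ]
}}

```text
t: 14.12
eef_pos: [0.6478, 0.0454, 0.169]
tool_rot: [-0.0, 0.665, 0.747, -0.001]
contact_force: [-0.2, 0.4, -0.9]
gripper_width: 0.137
```

Run:
```python
from h import *
plan([.6400,.116,.17],[.6400,.116,.135],az=96.76)
s=cams.read_camera("scene")[...,::-1];t=cams.read_camera("top")[...,::-1]
plan()
cv2.imwrite("pics/pre2_s.png",s);cv2.imwrite("pics/pre2_t.png",t)
cv2.imwrite("pics/pre2.png",np.hstack([cv2.resize(s[150:250,300:400],(400,400),interpolation=2),cv2.resize(t[170:230,195:255],(400,400),interpolation=2)]))
```

```text
t 14.12 p [0.6478 0.0454 0.169 ] az 96.64 tz [-0.002 -0.001 -1.   ] F [-0.2  0.4 -0.9] w 0.137 q [ 0.19  0.55 -0.5   1.65  0.3   1.03 -0.29]
[0.64, 0.116, 0.17] xyz [ 0.3553  0.0023 -0.0055] w [-0.0008  0.0003 -0.0006]
[0.64, 0.116, 0.135] xyz [0.3555 0.0028 0.1695] w [-0.0008  0.0003 -0.0006]
t 14.22 p [0.6489 0.0462 0.171 ] az 96.68 tz [ 0.001 -0.    -1.   ] F [-0.3 -0.5 -1.5] w 0.134 q [ 0.19  0.54 -0.5   1.65  0.3   1.03 -0.29]
```

View pics/pre2.png

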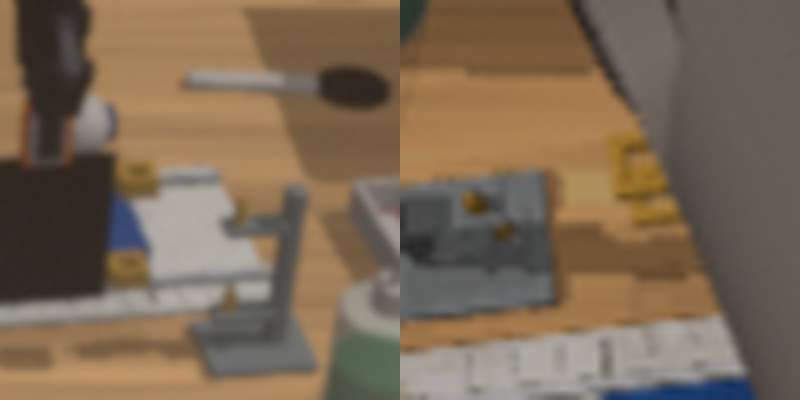

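Run:
```python
from h import *
f=lambda U,V:(195+(U-399.5)/6.6667-.5,170+(V+.5)/6.6667-.5);g=lambda U,V:(300+(U+.5)/4-.5,150+(V+.5)/4-.5)
P=lambda n,c,z:ray(n,c,z)[:2]
u=np.array([-np.sin(YAW),np.cos(YAW)]);e=np.array([u[1],-u[0]])
for nm,a,b in(("scene h",P("scene",g(136,178),.147),P("scene",g(240,211),.116)),("scene l",P("scene",g(127,266),.077),P("scene",g(230,299),.046)),("top h",P("top",f(637,163),.154),P("top",f(475,202),.120)),("top l",P("top",f(655,208),.084),P("top",f(504,231),.05))):
    d=b-a;print(nm,a.round(4),b.round(4),"along",(d@u).round(4),"lat",(d@e).round(4))
```

```text
scene h [0.6432 0.1045] [0.6339 0.1754] along 0.0715 lat -0.0009
scene l [0.6398 0.1047] [0.634  0.1766] along 0.0721 lat 0.0028
top h [0.64   0.1064] [0.63   0.1736] along 0.0679 lat -0.002
top l [0.6332 0.1061] [0.6285 0.1727] along 0.0668 lat 0.0031
```

Call:
{"name": "jog_arm", "arguments": {
  "plan": [
    {"x": 0.02, "y": 0, "z": 0, "wx": 0, "wy": 0, "wz": 0},
    {"x": 0.06, "y": 0, "z": 0, "wx": 0, "wy": 0, "wz": 0},
    {"x": 0.1, "y": 0, "z": 0, "wx": 0, "wy": 0, "wz": 0},
    {"x": 0.14, "y": 0, "z": 0, "wx": 0, "wy": 0, "wz": 0},
    {"x": 0.18, "y": 0, "z": 0, "wx": 0, "wy": 0, "wz": 0},
    {"x": 0.22, "y": 0, "z": 0, "wx": 0, "wy": 0, "wz": 0},
    {"x": 0.26, "y": -0.002, "z": 0, "wx": 0, "wy": 0, "wz": 0},
    {"x": 0.3, "y": -0.003, "z": 0, "wx": 0, "wy": 0, "wz": 0},
    {"x": 0.33, "y": -0.004, "z": 0, "wx": 0, "wy": 0, "wz": 0},
    {"x": 0.345, "y": -0.004, "z": 0, "wx": 0, "wy": 0, "wz": 0},
    {"x": 0.349, "y": -0.004, "z": 0, "wx": 0, "wy": 0, "wz": 0},
    {"x": 0.349, "y": -0.004, "z": 0, "wx": 0, "wy": 0, "wz": 0}
  ]
}}

```text
t: 15.22
eef_pos: [0.64, 0.1154, 0.1709]
tool_rot: [0.001, 0.665, 0.747, 0.0]
contact_force: [0.3, 0.4, -1.0]
gripper_width: 0.135
```

Run:
```python
from h import *
plan([.6402,.1153,.17],[.6402,.1153,.137],az=96.76)
s=cams.read_camera("scene")[...,::-1]
plan()
cv2.imwrite("pics/in_s.png",s)
cv2.imwrite("pics/in.png",cv2.resize(s[160:250,310:400],(600,600),interpolation=2))
```

```text
t 15.22 p [0.64   0.1154 0.1709] az 96.68 tz [ 0.001 -0.001 -1.   ] F [ 0.3  0.4 -1. ] w 0.135 q [ 0.09  0.55 -0.51  1.65  0.3   1.03 -0.4 ]
[0.6402, 0.1153, 0.17] xyz [-0.0008  0.0008  0.0044] w [ 0.0002  0.0002 -0.0004]
[0.6402, 0.1153, 0.137] xyz [-0.0007  0.0007  0.1694] w [ 0.0002  0.0002 -0.0004]
t 15.27 p [0.6401 0.115  0.1708] az 96.65 tz [ 0.001 -0.001 -1.   ] F [-0.2 -0.6 -0.8] w 0.133 q [ 0.09  0.55 -0.51  1.65  0.3   1.03 -0.4 ]
```

View pics/in.png

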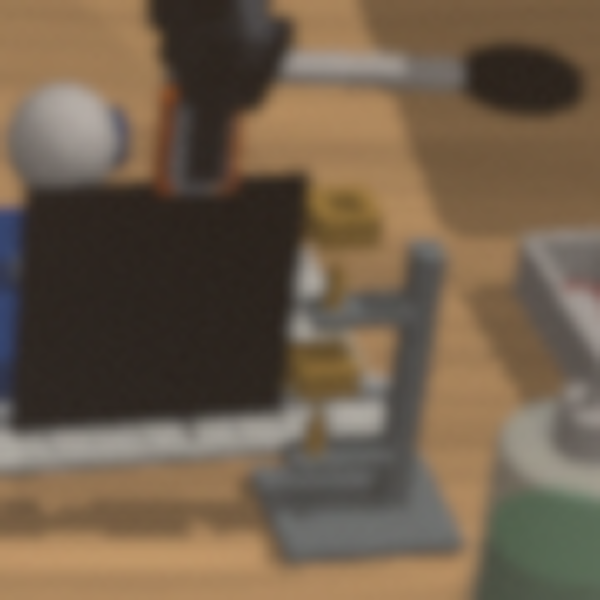

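The scene crop shows both knuckles straight above their pins, with the upper knuckle at (344,213) over the pin at (337,285). I lower in slow stages.

Call:
{"name": "jog_arm", "arguments": {
  "plan": [
    {"x": 0, "y": 0, "z": 0.02, "wx": 0, "wy": 0, "wz": 0},
    {"x": 0, "y": 0, "z": 0.045, "wx": 0, "wy": 0, "wz": 0},
    {"x": 0, "y": 0, "z": 0.065, "wx": 0, "wy": 0, "wz": 0},
    {"x": 0, "y": 0, "z": 0.08, "wx": 0, "wy": 0, "wz": 0},
    {"x": 0, "y": 0, "z": 0.09, "wx": 0, "wy": 0, "wz": 0},
    {"x": 0, "y": 0, "z": 0.1, "wx": 0, "wy": 0, "wz": 0},
    {"x": 0, "y": 0, "z": 0.1, "wx": 0, "wy": 0, "wz": 0}
  ]
}}

```text
t: 15.85
eef_pos: [0.6399, 0.1149, 0.1503]
tool_rot: [0.0, 0.665, 0.747, -0.0]
contact_force: [0.4, -0.7, -1.3]
gripper_width: 0.132
```

Call:
{"name": "jog_arm", "arguments": {
  "plan": [
    {"x": 0, "y": 0, "z": 0.01, "wx": 0, "wy": 0, "wz": 0},
    {"x": 0, "y": 0, "z": 0.02, "wx": 0, "wy": 0, "wz": 0},
    {"x": 0, "y": 0, "z": 0.03, "wx": 0, "wy": 0, "wz": 0},
    {"x": 0, "y": 0, "z": 0.03, "wx": 0, "wy": 0, "wz": 0}
  ]
}}

```text
t: 16.18
eef_pos: [0.6396, 0.1148, 0.1438]
tool_rot: [0.0, 0.665, 0.747, -0.001]
contact_force: [0.3, -0.1, -0.9]
gripper_width: 0.132
```

Call:
{"name": "jog_arm", "arguments": {
  "plan": [
    {"x": 0, "y": 0, "z": 0.01, "wx": 0, "wy": 0, "wz": 0},
    {"x": 0, "y": 0, "z": 0.02, "wx": 0, "wy": 0, "wz": 0},
    {"x": 0, "y": 0, "z": 0.027, "wx": 0, "wy": 0, "wz": 0},
    {"x": 0, "y": 0, "z": 0.033, "wx": 0, "wy": 0, "wz": 0},
    {"x": 0, "y": 0, "z": 0.033, "wx": 0, "wy": 0, "wz": 0},
    {"x": 0, "y": 0, "z": 0.033, "wx": 0, "wy": 0, "wz": 0}
  ]
}}

```text
t: 16.68
eef_pos: [0.6397, 0.1148, 0.1372]
tool_rot: [0.0, 0.665, 0.747, -0.001]
contact_force: [0.6, -0.4, -1.3]
gripper_width: 0.132
```

Run:
```python
from h import *
plan()
s=cams.read_camera("scene")[...,::-1]
cv2.imwrite("pics/down.png",cv2.resize(s[160:250,310:400],(600,600),interpolation=2))
```

```text
t 16.68 p [0.6397 0.1148 0.1372] az 96.65 tz [-0.    -0.001 -1.   ] F [ 0.6 -0.4 -1.3] w 0.132 q [ 0.08  0.58 -0.5   1.67  0.33  0.97 -0.42]
```

View pics/down.png

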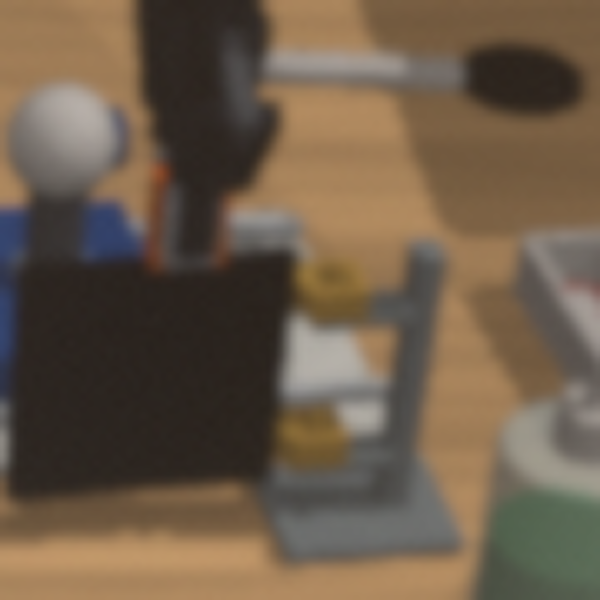

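Both knuckles are now down around the pins at (335,290) and (312,437). The wrist still carries the shield's weight, so I lower until contact shows.

Call:
{"name": "jog_arm", "arguments": {
  "plan": [
    {"x": 0, "y": 0, "z": 0.003, "wx": 0, "wy": 0, "wz": 0},
    {"x": 0, "y": 0, "z": 0.006, "wx": 0, "wy": 0, "wz": 0},
    {"x": 0, "y": 0, "z": 0.008, "wx": 0, "wy": 0, "wz": 0},
    {"x": 0, "y": 0, "z": 0.008, "wx": 0, "wy": 0, "wz": 0}
  ]
}}

```text
t: 17.07
eef_pos: [0.64, 0.1147, 0.1369]
tool_rot: [0.001, 0.665, 0.747, -0.0]
contact_force: [-2.6, -1.7, 7.9]
gripper_width: 0.134
```

Call:
{"name": "jog_arm", "arguments": {
  "plan": [
    {"x": 0, "y": 0, "z": 0, "wx": 0, "wy": 0, "wz": 0},
    {"x": 0, "y": 0, "z": 0, "wx": 0, "wy": 0, "wz": 0},
    {"x": 0, "y": 0, "z": 0, "wx": 0, "wy": 0, "wz": 0},
    {"x": 0, "y": 0, "z": 0, "wx": 0, "wy": 0, "wz": 0},
    {"x": 0, "y": 0, "z": 0, "wx": 0, "wy": 0, "wz": 0},
    {"x": 0, "y": 0, "z": 0, "wx": 0, "wy": 0, "wz": 0}
  ],
  "hand": -0.2
}}

```text
t: 17.57
eef_pos: [0.6399, 0.1147, 0.1368]
tool_rot: [0.001, 0.665, 0.747, -0.0]
contact_force: [0.3, 0.1, 0.3]
gripper_width: 0.402
```

Call:
{"name": "jog_arm", "arguments": {
  "plan": [
    {"x": 0, "y": 0, "z": -0.03, "wx": 0, "wy": 0, "wz": 0},
    {"x": 0, "y": 0, "z": -0.08, "wx": 0, "wy": 0, "wz": 0},
    {"x": 0, "y": 0, "z": -0.15, "wx": 0, "wy": 0, "wz": 0},
    {"x": 0, "y": 0, "z": -0.25, "wx": 0, "wy": 0, "wz": 0},
    {"x": 0, "y": 0, "z": -0.4, "wx": 0, "wy": 0, "wz": 0},
    {"x": 0, "y": 0, "z": -0.55, "wx": 0, "wy": 0, "wz": 0},
    {"x": -0.1, "y": 0, "z": -0.7, "wx": 0, "wy": 0, "wz": 0},
    {"x": -0.3, "y": 0, "z": -0.75, "wx": 0, "wy": 0, "wz": 0},
    {"x": -0.5, "y": 0, "z": -0.75, "wx": 0, "wy": 0, "wz": 0},
    {"x": -0.7, "y": 0, "z": -0.75, "wx": 0, "wy": 0, "wz": 0},
    {"x": -0.9, "y": 0, "z": -0.75, "wx": 0, "wy": 0, "wz": 0},
    {"x": -0.95, "y": 0, "z": -0.75, "wx": 0, "wy": 0, "wz": 0}
  ]
}}

```text
t: 18.57
eef_pos: [0.6623, -0.0836, 0.2886]
tool_rot: [0.003, 0.669, 0.744, -0.002]
contact_force: [0.1, -1.2, -1.3]
gripper_width: 0.4
```

```bash
python3 gap.py end_t
python3 - <<'E'
from h import *
s=cams.read_camera("scene")[...,::-1].copy();cv2.imwrite("pics/end_s.png",s)
f={}
for n in("scene","top"):
    for k in "pin_low pin_high knuckle_low knuckle_high tab leaf_centre screen_place shield sanitiser handset glasses_case line front_edge".split():
        r=finder.place_of(n,k);f[n,k]=r
        print(n,k,[(np.round(a["location"],1).tolist(),round(a["confidence"],2)) for a in r[:2]])
u=np.array([-np.sin(YAW),np.cos(YAW)]);pin=np.array([.632,.1755])
for k,l,z in(("knuckle_low",0,.036),("knuckle_high",0,.106),("tab",-.06,.154),("leaf_centre",-.07,.079),("shield",-.07,.024)):
    print("expected",k,[proj(n,[*(pin+u*l),z])[0].round(1) for n in("scene","top")])
plan()
E
```

```text
-0.055 front 111.8 rear -26.5
-0.045 front 111.8 rear -26.0
-0.03 front 111.8 rear -26.5
0.03 front 111.8 rear -26.5
0.045 front 111.3 rear -26.5
0.055 front 111.3 rear -26.0
t 18.62 p [ 0.6623 -0.0828  0.2884] az 96.06 tz [ 0.002 -0.006 -1.   ] F [ 1.  -1.2 -0.3] w 0.403 q [ 0.36  0.46 -0.48  1.48  0.23  1.25 -0.04]
scene pin_low [([355.8, 229.3], 0.83)]
scene pin_high [([357.8, 205.0], 0.63)]
scene knuckle_low [([355.6, 225.7], 0.74)]
scene knuckle_high [([356.8, 205.4], 0.7)]
scene tab [([337.2, 188.6], 0.69)]
scene leaf_centre [([334.0, 216.9], 0.77)]
scene screen_place []
scene shield [([330.2, 232.3], 0.91)]
scene sanitiser []
scene handset [([241.1, 266.3], 0.88), ([171.9, 263.6], 0.2)]
scene glasses_case [([166.5, 263.9], 0.59), ([147.5, 213.3], 0.22)]
scene line []
scene front_edge [([331.6, 210.7], 0.6)]
top pin_low [([211.0, 206.1], 0.86)]
top pin_high [([206.8, 202.9], 0.91), ([231.0, 199.3], 0.26)]
top knuckle_low [([212.1, 201.3], 0.87)]
top knuckle_high [([207.3, 198.1], 0.65)]
top tab [([226.4, 199.5], 0.97), ([209.0, 199.9], 0.6)]
top leaf_centre [([230.9, 198.9], 0.63)]
top screen_place []
top shield [([233.4, 200.3], 0.65), ([231.1, 199.8], 0.56)]
top sanitiser [([188.8, 171.0], 0.61)]
top handset [([411.2, 243.1], 0.23)]
top glasses_case [([378.5, 172.9], 0.63)]
top line [([227.9, 249.6], 0.93)]
top front_edge [([226.8, 251.7], 0.77)]
expected knuckle_low [array([356.2, 227. ]), array([210. , 203.7])]
expected knuckle_high [array([359.1, 205.2]), array([206. , 199.9])]
expected tab [array([338.2, 190.9]), array([226.4, 194.4])]
expected leaf_centre [array([331.9, 215.6]), array([233.1, 198.5])]
expected shield [array([330.3, 232.5]), array([234.9, 201.5])]
t 19.97 p [ 0.6619 -0.0738  0.2871] az 96.65 tz [ 0.    -0.001 -1.   ] F [0.1 0.1 0. ] w 0.398 q [ 0.36  0.46 -0.49  1.49  0.23  1.25 -0.04]
```

Run:
```python
from h import *
u=np.array([-np.sin(YAW),np.cos(YAW)]);pin=np.array([.632,.1755])
im=cv2.imread("pics/end_t.png");x0,y0=190,180;c=im[y0:225,x0:270].astype(int)
B,G,Rr=c[...,0],c[...,1],c[...,2]
m=(Rr>150)&(G<0.62*Rr)&(B<.35*Rr);v,uu=np.where(m);print("orange",len(v),(uu.mean()+x0,v.mean()+y0) if len(v) else "")
print("exp tab centre top(z .172)",proj("top",[*(pin-u*.06),.172]),"mid",proj("top",[*(pin-u*.06),.16]))
k=(c.max(2)<45);n,l,st,ce=cv2.connectedComponentsWithStats(k.astype(np.uint8));i=1+st[1:,4].argmax();v,uu=np.where(l==i)
vx,vy,a,b=cv2.fitLine(np.c_[uu+x0,v+y0].astype(np.float32),cv2.DIST_L2,0,.01,.01).ravel();print("panel",st[i],"centre",a,b,"slope",vy/vx)
q=proj("top",[[*(pin-u*.015),.134],[*(pin-u*.125),.134],[*(pin-u*.015),.024],[*(pin-u*.125),.024]]);print("exp corners",q.round(1).tolist(),"slope",(q[1]-q[0])[1]/(q[1]-q[0])[0])
```

```text
orange 46 (np.float64(227.73913043478262), np.float64(193.15217391304347))
exp tab centre top(z .172) [[225.56682773 193.15792144]] mid [[226.10481342 193.96253593]]
panel [ 22  14  41  11 269] centre 233.37546 199.12639 slope -0.09988997
exp corners [[210.0, 197.6], [252.1, 192.8], [215.8, 203.7], [254.0, 199.3]] slope -0.11372682790324422
```

```bash
python3 -c "
from h import *
print(bot.hand_in())"
```

```text
the job is handed in; nothing more can be done
None
```

The job is done and handed in at about 20 s of the 72 s allowed. `hand_in` returned no verdict.

**Carriage:** I pushed it by its rear face, eye first, in three strokes. Edge fits put its front 0.2 to 0.7 mm past the line in the top camera and about 0.5 mm short of it in the scene camera, which is within the 2 mm line width. A re-check after hanging the shield gave the same reading.

**Shield:** I took it by the orange tab, brought it in from the side and lowered it onto both pins.
- **Seating:** a contact force rise of about 9 N came at tool height 0.137 m, which is where fully down was expected. The shield was then released.
- **Alignment:** in the last top picture the panel's slope is -0.100 against the expected -0.114, so it is within about 1° of parallel to the track.
- **Position:** the knuckles, panel and tab are all within about 2 px of where they belong in both cameras, with one exception below.

**Checks that disagreed:**
- The network's tab position in the top view was 5 px off. Finding the tab by its orange colour put it within about 2 px of the expected place.
- The networks missed the sanitiser in the final scene picture, and in the top picture they gave only a low-confidence wrong hit for the handset. Each was found in the other camera within about 4 px of its starting place, and the glasses case in both.

I had used all 12 picture views before the end, so I checked the final state by measurement and did not view it.

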